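# Load a tray of bars into the bench chiller through its spring flap

### The arm

A 7-joint arm with a two-finger parallel gripper is mounted at the origin on the work surface. World frame = base frame: x ahead of the robot, y to its left, z up, the work surface at z = 0. Lengths are in m, angles in rad, forces in N, time in s.
With the tool pointing down it reaches from about 0.4 to 0.925 m from the base axis. Payload 5.6 kg.
Tool frame: the origin (TCP) lies at the very end of the fingers, on their centre line; the grasp point (between the pads) lies 19 mm behind it; z points along the fingers, y is the direction in which the jaws open and shut (so a half turn about z gives the same grasp; the last joint's range is limited). The gripper opens to 85 mm and grips with 20 to 120 N. Pads are 22 mm wide; open, the fingers measure 114 mm over their backs; the gripper's body (76 mm by 85 mm) begins 54 mm behind the grasp point. The pads swing forward as they close: fully open they stand 13 mm farther back than shut.
Start: joints at [1.252, 0.468, -0.012, 1.603, 0.006, 1.071, -0.056], TCP at [0.177, -0.625, 0.231] pointing down, gripper open.
Joint ranges: [-2.53, 2.53], [-0.31, 2.02], [-1.57, 1.55], [0.28, 2.44], [-1.29, 4.43], [0.15, 1.84], [-2.92, 2.92]. Speed limits (rad/s): [2.57, 2.57, 3.14, 3.14, 3.14, 3.14, 3.14].

### API

Orientations are given as a unit quaternion [x, y, z, w].
In Python, from rig import state, imaging, order gives the robot as it stands. The module is installed in compiled form; this text tells all that it offers.
- The arm moves only by the tool move_arm, never from a script. Its argument "increments" is a list that holds one entry, the list of rows, each a list of 5 numbers: the shift along the tool's x, y, z in units of 25 mm (1.0 is 25 mm), then the turn about the tool's z in units of 6 degrees (1.0 is 6 degrees), then the opening, from 0 (shut) to 1 (fully open). In form: [[[dx, dy, dz, spin, claw], ...]]. A call has 1 to 12 rows; each row is the pose to reach, as a shift and turn from the pose commanded when the call began, along the tool's axes at that moment; what a row does not reach only later rows make up. A row lasts 1/12 s, in which the tool goes at most 41.7 mm and 7.16 degrees, less where a joint would pass 70% of its speed; a pose out of reach is approached as far as the arm can. A call with a gripper value outside its range is refused whole. The fingers move at their own pace and stop on an object; "force" is the grip in N (left out, the last holds). Time passes only in rows, so rows that repeat a pose let the fingers close. It gives the time, the measured TCP pose, the force and the opening at its end, in the units of the state.
- state(): the state, without advancing time (a new reading comes with each control period).
- imaging.snapshot(name): name is "side" or "top"; returns a dict with "pixels" (480x640x3 uint8, red, green, blue), "intrinsics" (3x3 intrinsics, pixels), "camera_from_world" (4x4, takes a point from world to camera coordinates). Camera axes: x right, y up, looking along -z (the intrinsics and any distortion apply to the point x, -y, -z); pixel columns grow to the right and rows downward; lengths in m; the calibration is good to about 2 mm. A picture is of the moment at which its call begins. There is no depth.
- order.close_job(): hands the job in, once; it reports no verdict.
The state is a dict: "time_s": time; "joint_positions": joint angles; "dq": joint speeds; "joint_torque": joint torques, N m; "tcp_pos": TCP position; "eef_rot": TCP orientation; "contact_force": force on the tool from outside, world axes, zero at the start; "ft_torque": the same for the moment, N m; "gripper_width": opening from 0.0 (shut) to 1.0 (fully open).
Only numpy, scipy, OpenCV 4.12 (cv2) and the standard library are available. Lean on these libraries where they do the work, as an engineer would, in place of code of your own. Each camera call takes 0.05 s, during which the arm holds its last target. There are 200 camera calls.

### The job

Load the long tray with the three chocolate bars into the bench chiller: set it on the feed shelf in line with the slot, then slide it in through the spring flap with the wooden pusher, not with the gripper itself, until it comes up against the sprung buffer somewhere inside, and press it home there with about 15 N, never more than 25 N. Draw the pusher back out so that the flap shuts behind it, and lay the pusher flat on the bench. Keep the tray level throughout and leave everything else on the bench where it is.

Things in the scene. Friction and masses are not known exactly. Their poses are not given: they have to be found in the camera images.
- tray: Open aluminium tray, 130 mm long (its x axis, both ends alike), 56 mm wide (y), 24 mm high, about 0.3 kg, 3 mm walls, carrying three brown chocolate bars whose tops lie 9 mm below the rim. Origin: centre of its underside. Starts flat on the bench; graspable from above across its 56 mm width. It takes 1 to 3 N to slide, up to 7 N under the flap.
- pusher: Wooden pusher, 20 mm thick, 0.16 kg, starts flat on the bench. Origin: underside, below the grip. x points to its head: shank 30 mm wide from 20 mm behind the origin, then the head, 48 mm wide, flat front face 190 mm ahead of the origin. Upright grip over the origin: block 24 mm wide (y), 36 mm long (x), from 20 to 78 mm above the underside.
- slot (a point): Middle of the chiller's slot (61 mm wide, 45 mm high), in the plane of its front face, on the flat steel slide bed 45 mm above the bench. x points straight in, z up. A tray that is home has its rear end 42 to 66 mm inside this plane: how far is not measured. Above and beside the slot the chiller's front rises to 290 mm over the bench, 300 mm wide.
- shelf_end (a point): Middle of the outer edge of the feed shelf, on its top, 200 mm in front of the slot, axes as the slot's. The shelf is the same flat bed, 45 mm above the bench, 130 mm wide. Flared guides 16 mm high start 152 mm on from this edge (48 mm before the slot), about 95 mm apart, and narrow to the lane, 61 mm wide between 16 mm rails, that runs in from the slot.
- flap (a joint): Spring flap in the slot (rad): steel plate 58 mm wide, 40 mm long, hung from a hinge 42 mm above the bed. 0 = shut; grows as it is pushed inwards, to 1.45. Opens inwards only, with about 2 to 3 N at the tray's rim height; it rides on whatever lies under it (its edge then reaches 37 mm inside) and springs shut when that is gone; it also rides on the pusher.
- switch (a joint): Plunger (m) of a limit switch in the back stop inside. 0 = no tray; 0.008 = tray's nose just at the stop's sprung rubber buffer; more = buffer pressed in. The buffer gives at about 5 N, yields 10 mm up to 15 N (on top of the sliding force), then is solid; it pushes back when relieved, so draw back slowly at first. The plunger's own spring, under 0.5 N, cannot shift the tray.
- short_tray: Empty aluminium tray, 95 x 56 x 24 mm, not the one to load. Origin: centre of its underside.
- bar: Single loose chocolate bar 110 x 30 x 15 mm. Origin: centre of its underside.
- jar: Jar with steel lid, 64 mm across, 85 mm high. Origin: centre of its underside.
- spatula: Black-handled spatula 240 mm long lying on the bench along its x axis. Origin: underside, near its middle.
- tape: Roll of blue tape lying flat, 90 mm across, 24 mm high. Origin: centre of its underside.
Not all that is in view belongs to the job. What is shaped like the tray but turquoise is not meant.

How it is judged:
On the way, in this order (a step that is already met when the one before it is completed fails the run):
1. the pusher drives the tray through the flap (value of joint flap above 0.5 rad and contact force between pusher and tray above 0.3 N), for 0.1 s.
2. the pusher presses the tray home on the buffer (switch plunger in by more than 7 mm, with more than 9 N) (value of joint switch above 0.007 m and contact force between pusher and tray above 9 N), for 0.1 s.
At the end, for the whole second after the job is handed in: The tray lies in the chiller's lane, home within 2 mm of the buffer (switch plunger in by more than 6 mm), the flap is shut (under 0.08 rad), and the pusher lies flat and at rest on the bench (value of joint switch above 0.006 m and value of joint flap below 0.08 rad and x of tray in the frame of slot above 0.1 m and z of tray in the frame of slot below 0.004 m and angle between the x axis of tray and the x axis of slot, either way round below 0.1 rad and linear speed of each of tray, pusher below 0.01 m/s and height (world z) of pusher below 0.008 m and angle between pusher's own z axis and vertical below 0.1 rad); the robot touches nothing.
It fails at once if the pusher presses on the tray with more than 25 N (contact force between pusher and tray above 25 N).
It fails at once if the gripper itself, touching the tray, takes it through the flap (tray's nose over 25 mm inside) (contact force between the fingers and tray above 0.5 N and x of tray in the frame of slot above -0.04 m).
It fails at once if the gripper reaches into the slot (x of the grasp point in the frame of slot above -0.005 m and z of the grasp point in the frame of slot below 0.06 m and y of the grasp point in the frame of slot between -0.05 and 0.05 m).
It fails at once if the tray is tipped by more than 0.35 rad (angle between tray's own z axis and vertical above 0.35 rad).
It fails at once if a bystander is shifted by more than 25 mm (distance of any of short_tray, bar, jar, spatula, tape from where it was at the start of the episode above 0.025 m).
It also fails if it takes over 69 s, if anything falls off the work surface, if the arm or the gripper's body presses on something with over 40 N, if the wrist force passes 120 N, or if a joint passes its speed limit or range.

## Working session

There is one attempt and no reset: what is moved stays moved. The work goes in short steps, Python scripts to look and compute and a tool call to move; the robot and the scene stay as the last step left them, time stands still between calls to the robot, and variables do not carry over. Pictures are saved under pics/ and viewed, about 8 in all and at most 12, crops included, and the job is handed in when it is done.

Besides the shell and the picture viewer there is one more tool, called after "Emit:" as name([rows], argument=value, ...), one row to a line, values as JSON. move_arm: Moves the arm, as the interface text tells. Its arguments: {"type":"object","properties":{"increments":{"type":"array","items":{"type":"array","items":{"type":"array","items":{"type":"number"}}}},"force":{"type":"number"}},"required":["increments"]}

```bash
mkdir -p pics; cat > h.py <<'E'
import numpy as np, cv2
from rig import state, imaging, order
def snap(cam,name):
    s=imaging.snapshot(cam); cv2.imwrite(f'pics/{name}.png',cv2.cvtColor(s['pixels'],cv2.COLOR_RGB2BGR))
    np.savez(f'pics/{name}.npz',K=s['intrinsics'],T=s['camera_from_world']); return s
def cal(name):
    d=np.load(f'pics/{name}.npz'); return d['K'],d['T']
def toworld(name,uv,z):
    K,T=cal(name); R=T[:3,:3]; t=T[:3,3]; c=-R.T@t; out=[]
    for (u,v) in np.atleast_2d(uv):
        p=np.linalg.inv(K)@[u,v,1]; d=R.T@np.array([p[0],-p[1],-p[2]])
        out.append(c+d*(z-c[2])/d[2])
    return np.array(out)
def topix(name,P):
    K,T=cal(name); P=np.atleast_2d(P); q=P@T[:3,:3].T+T[:3,3]; q=q*[1,-1,-1]; q=q@K.T; return q[:,:2]/q[:,2:]
E
python3 - <<'E'
from h import *
for c in('top','side'):
    s=snap(c,c+'0'); print(c,s['intrinsics'].round(1).tolist(),s['camera_from_world'].round(3).tolist(),[k for k in s])
print(state())
E
```

```text
top [[438.1, 0.0, 326.6], [0.0, 438.1, 236.8], [0.0, 0.0, 1.0]] [[-0.021, -0.999, 0.037, 0.056], [0.985, -0.014, 0.174, -0.492], [-0.174, 0.04, 0.984, -0.906], [0.0, 0.0, 0.0, 1.0]] ['pixels', 'intrinsics', 'camera_from_world']
side [[488.2, 0.0, 324.1], [0.0, 488.2, 244.7], [0.0, 0.0, 1.0]] [[-0.092, 0.996, 0.002, -0.002], [-0.73, -0.069, 0.68, 0.287], [0.677, 0.061, 0.734, -1.656], [0.0, 0.0, 0.0, 1.0]] ['pixels', 'intrinsics', 'camera_from_world']
{'time_s': 0.1, 'joint_positions': array([ 1.25202056,  0.46829202, -0.01154735,  1.60351522,  0.00597009,
        1.07140093, -0.05630471]), 'dq': array([-0.00049238, -0.00205575,  0.00052935, -0.00299083,  0.00043805,
       -0.00024379, -0.00016733]), 'joint_torque': array([ 9.40640202e-04, -5.33514118e+01,  2.15701223e-02, -2.51964515e+01,
        1.14633309e-02,  4.28503234e-03, -3.76742162e-05]), 'tcp_pos': array([ 0.17676908, -0.62499083,  0.23043841]), 'eef_rot': array([ 9.90517355e-01,  1.37385386e-01, -1.64527882e-04, -7.73399032e-04]), 'contact_force': array([-0.13103571,  0.12411025,  0.70015398]), 'ft_torque': array([ 0.02928828,  0.00689666, -0.01377555]), 'gripper_width': 1.0016080102652851}
```

View pics/top0.png

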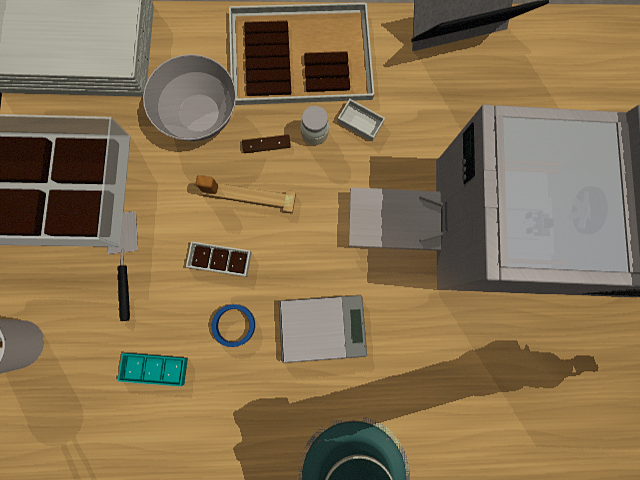

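View pics/side0.png

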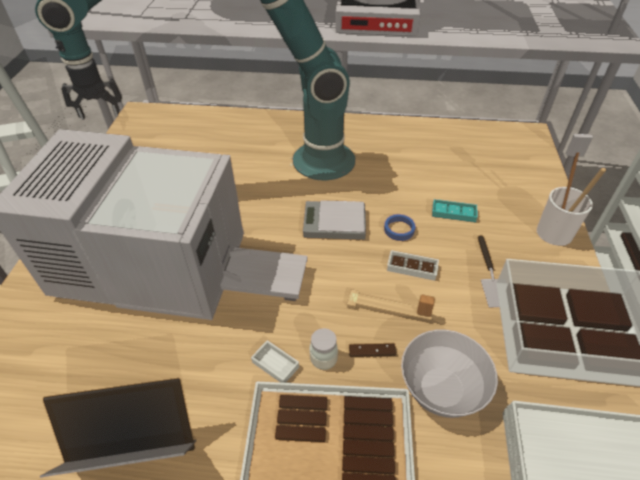

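Top view: the long tray with three bars is at (218,259). The turquoise lookalike is at (152,368) and the empty short tray at (360,119). The pusher runs from its grip at (206,184) to its head at (290,202), and the shelf spans (350..441, 218). The tray at (218,259) fits the description: aluminium, three brown bars. I'll confirm it in an enlarged crop.

```bash
python3 - <<'E'
import cv2
i=cv2.imread('pics/top0.png'); 
a=cv2.resize(i[170:285,180:310],None,fx=6,fy=6,interpolation=cv2.INTER_CUBIC)[:600]
b=cv2.resize(i[90:170,0:1],None,fx=1,fy=1)
cv2.imwrite('pics/c1.png',cv2.resize(i[170:285,180:313],None,fx=5.2,fy=5.2,interpolation=cv2.INTER_CUBIC))
cv2.imwrite('pics/c2.png',cv2.resize(i[150:300,330:490],None,fx=4,fy=4,interpolation=cv2.INTER_CUBIC))
E
```

```text
(no output)
```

View pics/c1.png

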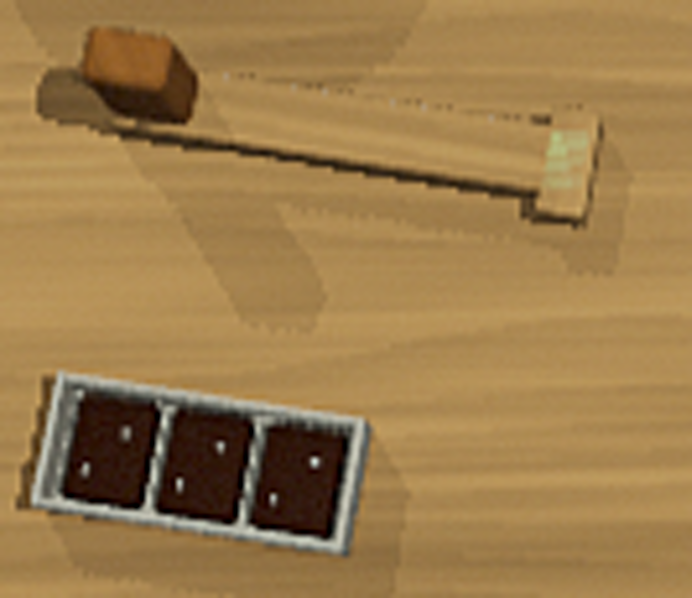

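View pics/c2.png

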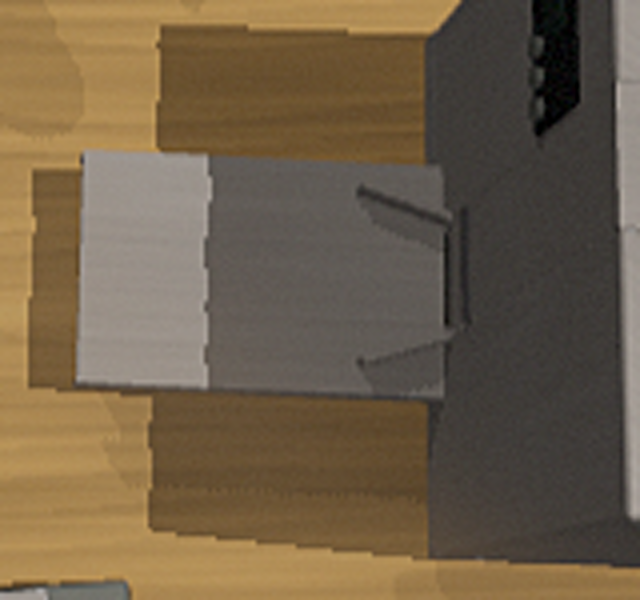

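Confirmed: the crop shows aluminium walls and three brown bars. Rim corners are (57,373), (368,422), (348,555), (33,505) in the crop. The pusher's head front runs from (602,113) to (585,218). The shelf's outer corners are at (84,151) and (78,384), and it meets the front at about x=443.

```bash
python3 - <<'E'
from h import *
np.set_printoptions(precision=4,suppress=True)
f=lambda P,s,o:(np.array(P)+.5)/s-.5+o
t=toworld('top0',f([(57,373),(368,422),(348,555),(33,505)],5.2,[180,170]),.024)
print('tray',t,t.mean(0)); e=(t[1]+t[2]-t[0]-t[3])/2; print(np.linalg.norm(e),np.linalg.norm(t[0]-t[3]),np.degrees(np.arctan2(e[1],e[0])))
p=toworld('top0',f([(602,113),(585,220),(548,113),(530,197)],5.2,[180,170]),.02); print('head',p, np.linalg.norm(p[0]-p[1]))
g=toworld('top0',f([(90,27),(170,38),(157,92),(84,78)],5.2,[180,170]),.078); print('grip',g,g.mean(0),np.linalg.norm(g[0]-g[1]),np.linalg.norm(g[1]-g[2]))
sh=toworld('top0',f([(115,122),(535,188),(200,75),(545,120)],5.2,[180,170]),.02);print('shank',sh)
d=(p[0]+p[1])[:2]/2-g.mean(0)[:2]; print('grip->front',np.linalg.norm(d),np.degrees(np.arctan2(d[1],d[0])))
s=toworld('top0',f([(84,151),(78,384),(443,167),(443,397)],4,[330,150]),.045); print('shelf',s)
a=(s[0]+s[1])/2;b=(s[2]+s[3])/2;d=b-a;print(a,b,np.linalg.norm(d),np.degrees(np.arctan2(d[1],d[0])),np.linalg.norm(s[0]-s[1]),np.linalg.norm(s[2]-s[3]))
gu=toworld('top0',f([(360,188),(450,217),(360,362),(455,330)],4,[330,150]),.061); print('guides',gu)
w=s[0]-s[1]; print('normal ang from end edge',np.degrees(np.arctan2(w[1],w[0])),[np.degrees(np.arctan2(*(s[j]-s[i])[1::-1])) for i,j in((0,2),(1,3))])
E
```

```text
tray [[0.4905 0.3429 0.024 ]
 [0.4678 0.2132 0.024 ]
 [0.4122 0.2209 0.024 ]
 [0.4352 0.3509 0.024 ]] [0.4514 0.282  0.024 ]
0.1318239650256621 0.055923680624966866 -99.98232231453522
head [[0.602  0.1143 0.02  ]
 [0.5546 0.122  0.02  ]
 [0.6022 0.1376 0.02  ]
 [0.565  0.1455 0.02  ]] 0.04806315776859974
grip [[0.6236 0.3197 0.078 ]
 [0.6187 0.2874 0.078 ]
 [0.596  0.2921 0.078 ]
 [0.6021 0.3215 0.078 ]] [0.6101 0.3052 0.078 ] 0.03267160648682232 0.023160206814477582
shank [[0.6001 0.323  0.02  ]
 [0.5689 0.1433 0.02  ]
 [0.6207 0.2873 0.02  ]
 [0.5991 0.1389 0.02  ]]
grip->front 0.18969336696111352 -99.65783190107553
shelf [[ 0.6026 -0.0082  0.045 ]
 [ 0.4726 -0.0011  0.045 ]
 [ 0.5915 -0.2078  0.045 ]
 [ 0.4626 -0.1993  0.045 ]]
[ 0.5376 -0.0047  0.045 ] [ 0.527  -0.2036  0.045 ] 0.1991884020610999 -93.0544498412032 0.13020607699629427 0.12922788716110986
guides [[ 0.5756 -0.1564  0.061 ]
 [ 0.5589 -0.2048  0.061 ]
 [ 0.4798 -0.1509  0.061 ]
 [ 0.4965 -0.2033  0.061 ]]
normal ang from end edge -3.159757944723556 [np.float64(-93.19618020536082), np.float64(-92.91168221493983)]
```

```bash
cat >> h.py <<'E'
from scipy.spatial.transform import Rotation as Rn
def need(*targets):
    """targets: (x,y,z,yaw of tool x in deg) -> units for move_arm from the present pose"""
    s=state(); R=Rn.from_quat(s['eef_rot']).as_matrix(); yaw=np.degrees(np.arctan2(R[1,0],R[0,0]))
    print('t',round(s['time_s'],2),'tcp',s['tcp_pos'].round(4),'yaw',round(yaw,2),'tilt',round(float(np.degrees(np.arccos(-R[2,2]))),2),'F',s['contact_force'].round(1),'w',round(s['gripper_width'],3))
    for x,y,z,a in targets:
        d=R.T@(np.array([x,y,z])-s['tcp_pos'])/.025; print('  ->',d.round(3),'spin',round(-(((a-yaw+180)%360)-180)/6,3))
E
python3 -c "
from h import *
print(topix('side0',[(.4514,.282,.024),(.61,.305,.078),(.528,-.203,.045),(.5376,-.0047,.045)]).round(0))
print(toworld('top0',[(190,140),(236,97),(266,152)],.06).round(3))"
```

```text
[[412. 262.]
 [427. 298.]
 [228. 265.]
 [302. 274.]]
[[0.709 0.342 0.06 ]
 [0.81  0.244 0.06 ]
 [0.68  0.176 0.06 ]]
```

Emit:
move_arm([
  [[0, 0, -1, 0, 1], [0, 0, -2, -1, 1], [0, 0, -3, -2, 1], [0, 0, -4, -3, 1], [0, 0, -5, -4, 1], [0, 0, -6, -5, 1], [0, 0, -6.8, -6, 1], [0, 0, -6.8, -7, 1], [0, 0, -6.8, -8, 1], [0, 0, -6.8, -9, 1], [0, 0, -6.8, -10, 1], [0, 0, -6.8, -10.7, 1]],
])

```text
time_s: 1.1
tcp_pos: [0.1769, -0.6252, 0.4007]
eef_rot: [0.764, 0.645, 0.0, -0.001]
contact_force: [-0.5, 0.2, 0.2]
gripper_width: 0.994
```

```bash
python3 -c "
from h import *
need((.45,-.40,.4,80),(.53,-.1,.4,80),(.4514,.282,.2,80),(.4514,.282,.12,80))"
```

```text
t 1.1 tcp [ 0.1769 -0.6252  0.4007] yaw 80.28 tilt 0.06 F [-0.5  0.2  0.2] w 0.994
  -> [10.723  9.249  0.033] spin 0.047
  -> [23.091 10.378  0.045] spin 0.047
  -> [37.614  4.704  8.062] spin 0.047
  -> [37.61   4.706 11.262] spin 0.047
```

Emit:
move_arm([
  [[0.6, 0.5, 0, 0, 1], [1.5, 1.3, 0, 0, 1], [2.6, 2.2, 0, 0, 1], [3.7, 3.2, 0, 0, 1], [4.8, 4.1, 0, 0, 1], [5.9, 5.1, 0, 0, 1], [7.0, 6.0, 0, 0, 1], [8.2, 7.0, 0, 0, 1], [9.4, 7.9, 0, 0, 1], [10.7, 8.8, 0, 0, 1], [12.0, 9.5, 0, 0, 1], [13.4, 10.0, 0, 0, 1]],
])

```text
time_s: 2.1
tcp_pos: [0.4826, -0.3375, 0.4005]
eef_rot: [0.766, 0.643, 0.0, -0.0]
contact_force: [-1.2, -0.3, 0.2]
gripper_width: 1.003
```

```bash
python3 -c "
from h import *
need((.53,-.1,.4,80),(.4514,.282,.2,80),(.4514,.282,.12,80))"
```

```text
t 2.1 tcp [ 0.4826 -0.3375  0.4005] yaw 80.01 tilt 0.05 F [-1.2 -0.3  0.2] w 1.003
  -> [9.685 0.218 0.025] spin 0.002
  -> [24.182 -5.524  8.039] spin 0.002
  -> [24.18  -5.522 11.239] spin 0.002
```

Emit:
move_arm([
  [[1.3, 0, 0, 0, 1], [2.6, 0, 0, 0, 1], [3.9, 0, 0, 0, 1], [5.2, 0, 0, 0, 1], [6.5, 0, 0, 0, 1], [7.8, 0, 0, 0, 1], [9.1, -0.2, 0.4, 0, 1], [10.3, -0.6, 1.0, 0, 1], [11.5, -1.1, 1.6, 0, 1], [12.7, -1.6, 2.2, 0, 1], [13.9, -2.1, 2.8, 0, 1], [15.1, -2.6, 3.4, 0, 1]],
])

```text
time_s: 3.1
tcp_pos: [0.482, 0.0454, 0.3154]
eef_rot: [0.766, 0.643, -0.0, 0.0]
contact_force: [1.7, 0.0, -0.1]
gripper_width: 1.002
```

Emit:
move_arm([
  [[1.2, -0.4, 0.8, 0, 1], [2.4, -0.8, 1.6, 0, 1], [3.6, -1.2, 2.4, 0, 1], [4.8, -1.6, 3.2, 0, 1], [6.0, -2.0, 4.0, 0, 1], [7.2, -2.4, 4.8, 0, 1], [8.2, -2.7, 5.6, 0, 1], [8.8, -2.9, 6.3, 0, 1], [9.05, -2.95, 6.8, 0, 1], [9.05, -2.95, 6.8, 0, 1]],
])

```text
time_s: 3.93
tcp_pos: [0.4477, 0.2801, 0.1437]
eef_rot: [0.765, 0.644, -0.002, -0.001]
contact_force: [-0.9, 0.5, -0.1]
gripper_width: 1.002
```

```bash
python3 -c "
from h import *
need((.4514,.282,.12,80),(.4514,.282,.003,80))
s=snap('top','top1');i=cv2.imread('pics/top1.png');cv2.imwrite('pics/c3.png',cv2.resize(i[200:320,140:300],None,fx=4,fy=4,interpolation=cv2.INTER_CUBIC))"
```

```text
t 3.93 tcp [0.4477 0.2801 0.1437] yaw 80.15 tilt 0.28 F [-0.9  0.5 -0.1] w 1.002
  -> [0.104 0.138 0.946] spin 0.026
  -> [0.115 0.158 5.626] spin 0.026
```

View pics/c3.png

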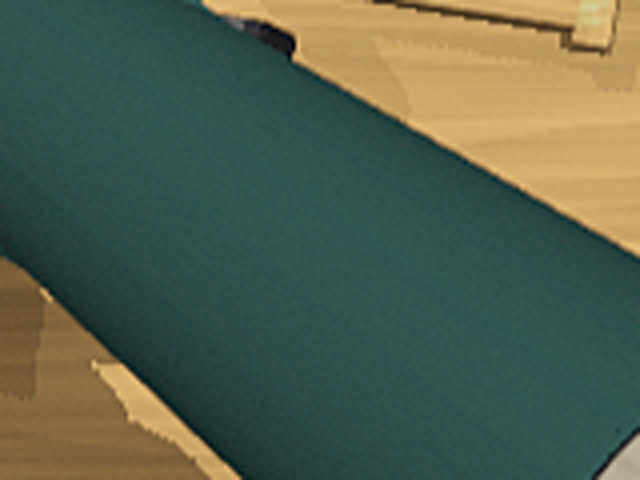

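The top view is blocked by the arm (only the pusher's head shows, at (590,25)). The two views agreed on the tray and the jaws have 14 mm to spare per side, so I'll descend.

Emit:
move_arm([
  [[0.1, 0.15, 1, 0, 1], [0.1, 0.15, 2, 0, 1], [0.1, 0.15, 3, 0, 1], [0.1, 0.15, 4, 0, 1], [0.1, 0.15, 4.6, 0, 1], [0.1, 0.15, 5.0, 0, 1], [0.1, 0.15, 5.2, 0, 1], [0.1, 0.15, 5.2, 0, 1]],
])

```text
time_s: 4.65
tcp_pos: [0.4543, 0.2806, 0.0163]
eef_rot: [0.767, 0.642, -0.0, 0.0]
contact_force: [-0.4, 0.3, 0.3]
gripper_width: 0.997
```

```bash
python3 -c "
from h import *
need((.4514,.282,.003,80))
s=snap('side','side1');i=cv2.imread('pics/side1.png');cv2.imwrite('pics/c4.png',cv2.resize(i[200:320,340:500],None,fx=4,fy=4,interpolation=cv2.INTER_CUBIC))"
```

```text
t 4.65 tcp [0.4543 0.2806 0.0163] yaw 79.91 tilt 0.03 F [-0.4  0.3  0.3] w 0.997
  -> [ 0.036 -0.126  0.533] spin -0.015
```

View pics/c4.png

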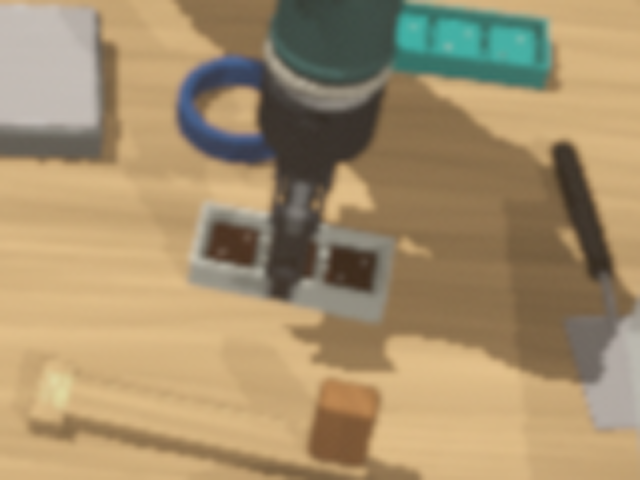

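The near finger stands in front of the tray's middle (290,290) and the jaws straddle it. Now I'll go down and close.

Emit:
move_arm([
  [[0.03, -0.1, 0.3, 0, 1], [0.03, -0.1, 0.52, 0, 1], [0.03, -0.1, 0.52, 0, 1], [0.03, -0.1, 0.52, 0, 0.4], [0.03, -0.1, 0.52, 0, 0.4], [0.03, -0.1, 0.52, 0, 0.4], [0.03, -0.1, 0.52, 0, 0.4], [0.03, -0.1, 0.52, 0, 0.4], [0.03, -0.1, 0.52, 0, 0.4], [0.03, -0.1, 0.52, 0, 0.4]],
], force=50)

```text
time_s: 5.53
tcp_pos: [0.4518, 0.2829, 0.0039]
eef_rot: [0.766, 0.643, 0.0, 0.0]
contact_force: [-0.4, -0.4, 5.8]
gripper_width: 0.647
```

```bash
python3 -c "
from h import *
need((.4514,.282,.003,80))"
```

```text
t 5.53 tcp [0.4518 0.2829 0.0039] yaw 80.0 tilt 0.06 F [-0.4 -0.4  5.8] w 0.647
  -> [-0.039 -0.01   0.036] spin -0.0
```

Emit:
move_arm([
  [[0, 0, -0.4, 0, 0.4], [0, 0, -0.9, 0, 0.4], [0, 0, -1.6, 0, 0.4], [0, 0, -2.4, 0, 0.4], [0, 0, -3.2, 0, 0.4], [0, 0, -3.9, 0, 0.4], [0, 0, -4.3, 0, 0.4], [0, 0, -4.4, 0, 0.4], [0, 0, -4.4, 0, 0.4]],
])

```text
time_s: 6.28
tcp_pos: [0.4516, 0.2825, 0.1139]
eef_rot: [0.766, 0.643, 0.0, 0.0]
contact_force: [-0.7, 0.0, -3.9]
gripper_width: 0.645
```

```bash
python3 -c "
from h import *
need((.5327,-.0988,.115,86.9),(.5327,-.0988,.049,86.9))"
```

```text
t 6.28 tcp [0.4516 0.2825 0.1139] yaw 79.98 tilt 0.06 F [-0.7  0.  -3.9] w 0.645
  -> [-14.456   5.849  -0.044] spin -1.153
  -> [-14.457   5.847   2.596] spin -1.153
```

Emit:
move_arm([
  [[-0.4, 0.2, 0, 0, 0.4], [-1.2, 0.5, 0, 0, 0.4], [-2.4, 1.0, 0, -0.1, 0.4], [-3.8, 1.5, 0, -0.3, 0.4], [-5.2, 2.1, 0, -0.5, 0.4], [-6.6, 2.7, 0, -0.7, 0.4], [-8.0, 3.2, 0, -0.9, 0.4], [-9.4, 3.8, 0, -1.05, 0.4], [-10.8, 4.4, 0, -1.15, 0.4], [-12.0, 4.9, 0, -1.15, 0.4], [-13.0, 5.3, 0, -1.15, 0.4], [-13.8, 5.6, 0, -1.15, 0.4]],
])

```text
time_s: 7.28
tcp_pos: [0.5282, -0.0856, 0.1117]
eef_rot: [0.727, 0.686, -0.001, -0.001]
contact_force: [0.2, -0.2, -3.2]
gripper_width: 0.643
```

```bash
python3 -c "
from h import *
need((.5327,-.0988,.115,86.9),(.5327,-.0988,.049,86.9))"
```

```text
t 7.28 tcp [ 0.5282 -0.0856  0.1117] yaw 86.69 tilt 0.17 F [ 0.2 -0.2 -3.2] w 0.643
  -> [-0.517  0.21  -0.133] spin -0.035
  -> [-0.515  0.218  2.507] spin -0.035
```

Emit:
move_arm([
  [[-0.5, 0.2, 0.3, 0, 0.4], [-0.5, 0.2, 0.8, 0, 0.4], [-0.5, 0.2, 1.3, 0, 0.4], [-0.5, 0.2, 1.7, 0, 0.4], [-0.5, 0.2, 2.0, 0, 0.4], [-0.5, 0.2, 2.1, 0, 0.4], [-0.5, 0.2, 2.1, 0, 0.4]],
])

```text
time_s: 7.87
tcp_pos: [0.5329, -0.0927, 0.0597]
eef_rot: [0.725, 0.689, -0.0, -0.001]
contact_force: [-0.4, -0.2, -3.9]
gripper_width: 0.638
```

```bash
python3 -c "
from h import *
need((.5327,-.0988,.049,86.9))
s=snap('side','side2');i=cv2.imread('pics/side2.png');cv2.imwrite('pics/c5.png',cv2.resize(i[200:320,190:350],None,fx=5,fy=5,interpolation=cv2.INTER_CUBIC))"
```

```text
t 7.87 tcp [ 0.5329 -0.0927  0.0597] yaw 87.03 tilt 0.12 F [-0.4 -0.2 -3.9] w 0.638
  -> [-0.245  0.004  0.428] spin 0.022
```

View pics/c5.png

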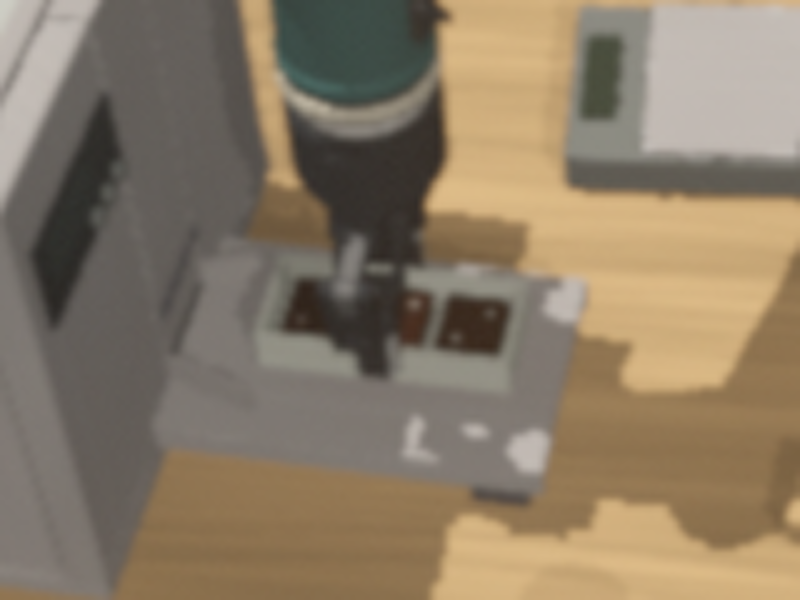

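The tray hovers level over the shelf and in line with the slot, its nose just short of the guides at (250,330). Lower and release.

Emit:
move_arm([
  [[0, 0, 0.15, 0, 0.4], [0, 0, 0.3, 0, 0.4], [0, 0, 0.4, 0, 0.4], [0, 0, 0.43, 0, 0.4], [0, 0, 0.43, 0, 0.4], [0, 0, 0.43, 0, 1], [0, 0, 0.43, 0, 1], [0, 0, 0.43, 0, 1], [0, 0, 0.43, 0, 1], [0, 0, 0.43, 0, 1], [0, 0, 0.43, 0, 1]],
])

```text
time_s: 8.83
tcp_pos: [0.5338, -0.0942, 0.0502]
eef_rot: [0.726, 0.688, 0.0, 0.0]
contact_force: [0.5, -0.8, 0.0]
gripper_width: 0.996
```

Emit:
move_arm([
  [[0, 0, -0.4, 0, 1], [0, 0, -1, 0, 1], [0, 0, -2, 0, 1], [0, 0, -3.2, 0, 1], [0, 0, -4.4, 0, 1], [0, 0, -5.0, 0, 1], [0, 0, -5.2, 0, 1]],
])

```text
time_s: 9.42
tcp_pos: [0.5354, -0.0941, 0.1837]
eef_rot: [0.726, 0.688, 0.001, 0.002]
contact_force: [0.1, 0.1, -0.3]
gripper_width: 1.0
```

```bash
python3 -c "
from h import *
need((.6101,.3052,.17,80.3),(.6101,.3052,.027,80.3))"
```

```text
t 9.42 tcp [ 0.5354 -0.0941  0.1837] yaw 86.91 tilt 0.33 F [ 0.1  0.1 -0.3] w 1.0
  -> [16.11   2.119  0.54 ] spin 1.101
  -> [16.117  2.088  6.26 ] spin 1.101
```

Emit:
move_arm([
  [[0.8, 0.1, 0, 0, 0.7], [2.2, 0.3, 0, 0.1, 0.7], [3.7, 0.5, 0, 0.3, 0.7], [5.2, 0.7, 0, 0.5, 0.7], [6.7, 0.9, 0, 0.7, 0.7], [8.2, 1.1, 0, 0.9, 0.7], [9.7, 1.3, 0, 1.1, 0.7], [11.2, 1.5, 0, 1.1, 0.7], [12.7, 1.7, 0, 1.1, 0.7], [14.2, 1.9, 0.2, 1.1, 0.7], [15.5, 2.1, 0.4, 1.1, 0.7], [16.1, 2.1, 0.5, 1.1, 0.7]],
])

```text
time_s: 10.42
tcp_pos: [0.6064, 0.3102, 0.1661]
eef_rot: [0.763, 0.647, -0.0, -0.002]
contact_force: [-1.1, 0.6, 0.3]
gripper_width: 0.7
```

Emit:
move_arm([
  [[0, 0, 0.5, 0, 0.7], [0, 0, 1.3, 0, 0.7], [0, 0, 2.0, 0, 0.7], [0, 0, 2.4, 0, 0.7], [0, 0, 2.4, 0, 0.7]],
])

```text
time_s: 10.83
tcp_pos: [0.6063, 0.3022, 0.1038]
eef_rot: [0.765, 0.644, -0.003, -0.0]
contact_force: [-0.7, -0.3, 0.1]
gripper_width: 0.703
```

```bash
python3 -c "
from h import *
need((.6101,.3052,.027,80.3))
a=snap('side','side3');i=cv2.imread('pics/side3.png');c=cv2.resize(i[230:350,350:470],None,fx=3.3,fy=3.3,interpolation=cv2.INTER_CUBIC)
snap('top','top3');j=cv2.imread('pics/top3.png');d=cv2.resize(j[130:250,170:290],None,fx=3.3,fy=3.3,interpolation=cv2.INTER_CUBIC)
cv2.imwrite('pics/c6.png',np.hstack([c,d]))"
```

```text
t 10.83 tcp [0.6063 0.3022 0.1038] yaw 80.24 tilt 0.37 F [-0.7 -0.3  0.1] w 0.703
  -> [0.157 0.145 3.071] spin -0.01
```

View pics/c6.png

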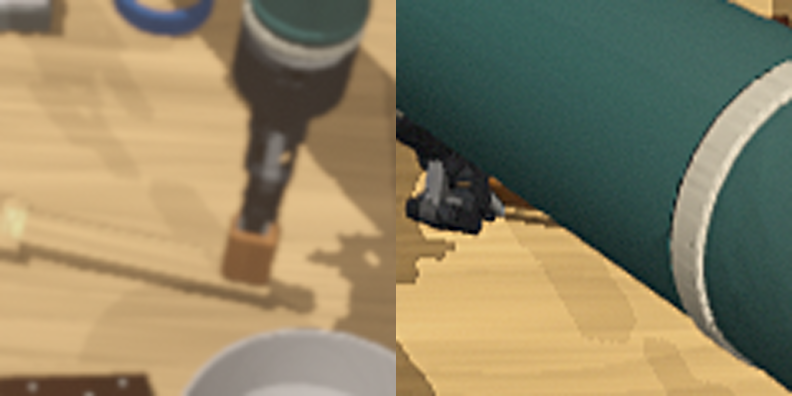

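Side crop: the near finger tip (262,222) stands just over the grip block (250,255), and the bowl is clear. I'll go down and close.

Emit:
move_arm([
  [[0.12, 0.12, 0, 0, 0.7], [0.12, 0.12, 0.6, 0, 0.7], [0.12, 0.12, 1.3, 0, 0.7], [0.12, 0.12, 2.0, 0, 0.7], [0.12, 0.12, 2.6, 0, 0.7], [0.12, 0.12, 2.95, 0, 0.7], [0.12, 0.12, 3.05, 0, 0.7], [0.12, 0.12, 3.05, 0, 0.7]],
])

```text
time_s: 11.6
tcp_pos: [0.611, 0.3073, 0.0304]
eef_rot: [0.764, 0.645, -0.001, -0.0]
contact_force: [0.1, -0.6, 0.1]
gripper_width: 0.7
```

Emit:
move_arm([
  [[0, 0, 0, 0, 0.1], [0, 0, 0, 0, 0.1], [0, 0, 0, 0, 0.1], [0, 0, 0, 0, 0.1], [0, 0, 0, 0, 0.1], [0, 0, 0, 0, 0.1], [0, 0, 0, 0, 0.1]],
], force=110)

```text
time_s: 12.18
tcp_pos: [0.6121, 0.3078, 0.0325]
eef_rot: [0.764, 0.645, 0.001, 0.0]
contact_force: [-0.1, -0.9, 5.4]
gripper_width: 0.266
```

```bash
python3 -c "
from h import *
need((.6101,.3052,.027,80.3))"
```

```text
t 12.18 tcp [0.6121 0.3078 0.0325] yaw 80.29 tilt 0.12 F [-0.1 -0.9  5.4] w 0.266
  -> [-0.117 -0.061  0.221] spin -0.002
```

Emit:
move_arm([
  [[0, 0, -0.3, 0, 0.1], [0, 0, -0.8, 0, 0.1], [0, 0, -1.5, 0, 0.1], [0, 0, -2.3, 0, 0.1], [0, 0, -3.0, 0, 0.1], [0, 0, -3.5, 0, 0.1], [0, 0, -3.6, 0, 0.1], [0, 0, -3.6, 0, 0.1], [0, 0, -3.6, 0, 0.1]],
])

```text
time_s: 12.93
tcp_pos: [0.6109, 0.3068, 0.1206]
eef_rot: [0.764, 0.645, -0.001, 0.0]
contact_force: [-0.7, -0.1, -1.8]
gripper_width: 0.268
```

```bash
python3 -c "
from h import *
need((.5474,.1738,.12,86.9))"
```

```text
t 12.93 tcp [0.6109 0.3068 0.1206] yaw 80.29 tilt 0.07 F [-0.7 -0.1 -1.8] w 0.268
  -> [-5.674 -1.606  0.029] spin -1.102
```

Emit:
move_arm([
  [[-0.3, -0.1, 0, -0.1, 0.1], [-0.8, -0.2, 0, -0.2, 0.1], [-1.5, -0.4, 0, -0.4, 0.1], [-2.3, -0.65, 0, -0.6, 0.1], [-3.1, -0.9, 0, -0.8, 0.1], [-3.9, -1.1, 0, -1.0, 0.1], [-4.6, -1.3, 0, -1.1, 0.1], [-5.0, -1.45, 0, -1.1, 0.1], [-5.2, -1.6, 0, -1.1, 0.1], [-5.2, -1.6, 0, -1.1, 0.1]],
])

```text
time_s: 13.77
tcp_pos: [0.549, 0.1848, 0.1207]
eef_rot: [0.726, 0.687, -0.001, -0.0]
contact_force: [0.1, 0.7, -1.2]
gripper_width: 0.266
```

```bash
python3 -c "
from h import *
need((.5474,.1738,.12,86.9))
snap('top','top4');snap('side','side4')
i=cv2.imread('pics/side4.png');j=cv2.imread('pics/top4.png')
f=lambda x,s:cv2.resize(x,None,fx=s,fy=s,interpolation=cv2.INTER_CUBIC)
cv2.imwrite('pics/c7.png',np.vstack([f(j[165:255,265:455],4),f(i[225:285,210:400],4)]))"
```

```text
t 13.77 tcp [0.549  0.1848 0.1207] yaw 86.84 tilt 0.1 F [ 0.1  0.7 -1.2] w 0.266
  -> [-0.444 -0.038  0.03 ] spin -0.011
```

View pics/c7.png

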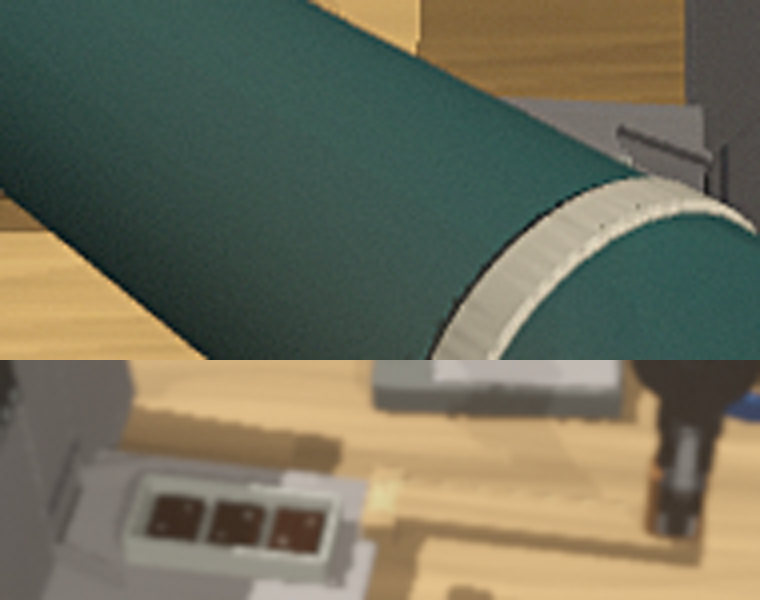

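Views used: 9. The side crop shows the tray straight on the shelf with its rear rim edge at (340,492) to (328,565). The pusher's head front top edge is at about (370,470) to (360,515), level with the tray's centre line. I'll check this in numbers.

```bash
python3 - <<'E'
from h import *
np.set_printoptions(precision=4,suppress=True)
f=lambda P:(np.array(P)-[0,360]+.5)/4-.5+[210,225]
S=np.array([.527,-.2036]);d=np.array([np.cos(np.radians(-93.1)),np.sin(np.radians(-93.1))]);n=np.array([-d[1],d[0]])
loc=lambda P:np.c_[(P[:,:2]-S)@d,(P[:,:2]-S)@n]
print('tray',loc(toworld('side4',f([(152,474),(340,492),(328,565),(125,545)]),.069)))
for z in(.09,.1,.1085):print(z,'head',loc(toworld('side4',f([(370,470),(360,515),(405,470),(398,520)]),z)))
def px(x,y,z):
    p=S+d*x+n*y; return (topix('side4',[p[0],p[1],z])-[210,225]+.5)*4-.5+[0,360]
t=state()['tcp_pos'];l=loc(t[None])[0];print('tcp',l)
for y in(-.024,.024):print('pred head front',px(l[0]+.193,l[1]+y,t[2]-.0315+.02),px(l[0]+.193,l[1]+y,t[2]-.0315))
print('pred tray rear', px(-.1746,.028,.069),px(-.1746,-.028,.069), px(-.0446,.028,.069),px(-.0446,-.028,.069))
print('shelf edge',px(-.2,.065,.045),px(-.2,-.065,.045))
E
```

```text
tray [[-0.0498 -0.0279]
 [-0.1741 -0.0307]
 [-0.1781  0.0303]
 [-0.0481  0.0332]]
0.09 head [[-0.194  -0.0339]
 [-0.1944  0.0044]
 [-0.2161 -0.0372]
 [-0.2187  0.0049]]
0.1 head [[-0.1959 -0.0251]
 [-0.1963  0.0128]
 [-0.2178 -0.0284]
 [-0.2203  0.0133]]
0.1085 head [[-0.1975 -0.0176]
 [-0.1979  0.0199]
 [-0.2192 -0.0208]
 [-0.2217  0.0204]]
tcp [-0.3912  0.0019]
pred head front [[372.3214 463.4292]] [[373.277  484.5387]]
pred head front [[358.5613 520.9828]] [[359.7093 541.9575]]
pred tray rear [[323.2738 561.5601]] [[339.9198 495.1273]] [[121.7978 538.1276]] [[144.226  473.0494]]
shelf edge [[353.8216 636.2792]] [[389.2281 481.7812]]
```

Emit:
move_arm([
  [[-0.15, -0.06, 0, 0, 0.1], [-0.35, -0.06, 0, 0, 0.1], [-0.35, -0.06, 0.4, 0, 0.1], [-0.35, -0.06, 0.8, 0, 0.1], [-0.35, -0.06, 1.2, 0, 0.1], [-0.35, -0.06, 1.5, 0, 0.1], [-0.35, -0.06, 1.65, 0, 0.1], [-0.35, -0.06, 1.68, 0, 0.1], [-0.35, -0.06, 1.68, 0, 0.1]],
])

```text
time_s: 14.62
tcp_pos: [0.5478, 0.1776, 0.0788]
eef_rot: [0.726, 0.688, -0.0, -0.0]
contact_force: [-0.4, 0.4, -1.7]
gripper_width: 0.268
```

```bash
cat >> h.py <<'E'
S=np.array([.527,-.2036]);D=np.array([np.cos(np.radians(-93.1)),np.sin(np.radians(-93.1))]);N=np.array([-D[1],D[0]])
def loc():
    s=state();p=s['tcp_pos'];F=s['contact_force'];R=Rn.from_quat(s['eef_rot']).as_matrix()
    print('t %.2f front x %.4f lat %.4f z %.4f | F along %.2f lat %.2f z %.2f | yaw %.2f pitch(tool x z) %.2f w %.3f'%(s['time_s'],(p[:2]-S)@D+.193,(p[:2]-S)@N,p[2],F[:2]@D,F[:2]@N,F[2],np.degrees(np.arctan2(R[1,0],R[0,0])),np.degrees(R[2,0]),s['gripper_width']))
E
python3 -c "
from h import *
loc();loc()"
```

```text
t 14.62 front x -0.1887 lat 0.0001 z 0.0788 | F along -0.41 lat -0.41 z -1.67 | yaw 86.92 pitch(tool x z) 0.00 w 0.268
t 14.62 front x -0.1887 lat 0.0001 z 0.0788 | F along -0.41 lat -0.41 z -1.67 | yaw 86.92 pitch(tool x z) 0.00 w 0.268
```

Emit:
move_arm([
  [[-0.1, 0, 0.04, 0, 0.1], [-0.2, 0, 0.04, 0, 0.1], [-0.3, 0, 0.04, 0, 0.1], [-0.4, 0, 0.04, 0, 0.1], [-0.5, 0, 0.04, 0, 0.1], [-0.6, 0, 0.04, 0, 0.1], [-0.7, 0, 0.04, 0, 0.1], [-0.8, 0, 0.04, 0, 0.1], [-0.9, 0, 0.04, 0, 0.1], [-1.0, 0, 0.04, 0, 0.1]],
])

```text
time_s: 15.45
tcp_pos: [0.5467, 0.1527, 0.0785]
eef_rot: [0.726, 0.688, 0.0, -0.0]
contact_force: [0.7, 3.2, -1.1]
gripper_width: 0.265
```

```bash
python3 -c "
from h import *
loc()"
```

```text
t 15.45 front x -0.1639 lat 0.0004 z 0.0785 | F along -3.24 lat 0.52 z -1.12 | yaw 86.93 pitch(tool x z) 0.04 w 0.265
```

Emit:
move_arm([
  [[-0.2, 0, 0, 0, 0.1], [-0.4, 0, 0, 0, 0.1], [-0.6, 0, 0, 0, 0.1], [-0.8, 0, 0, 0, 0.1], [-1.0, 0, 0, 0, 0.1], [-1.2, 0, 0, 0, 0.1], [-1.4, 0, 0, 0, 0.1], [-1.6, 0, 0, 0, 0.1], [-1.8, 0, 0, 0, 0.1], [-2.0, 0, 0, 0, 0.1]],
])

```text
time_s: 16.28
tcp_pos: [0.5441, 0.104, 0.0787]
eef_rot: [0.726, 0.688, 0.001, -0.001]
contact_force: [0.8, 9.2, 1.1]
gripper_width: 0.266
```

```bash
python3 -c "
from h import *
loc()"
```

```text
t 16.28 front x -0.1151 lat 0.0004 z 0.0787 | F along -9.18 lat 0.30 z 1.12 | yaw 86.93 pitch(tool x z) 0.17 w 0.266
```

Emit:
move_arm([
  [[-0.12, 0, 0, 0, 0.1], [-0.24, 0, 0, 0, 0.1], [-0.36, 0, 0, 0, 0.1], [-0.48, 0, 0, 0, 0.1], [-0.6, 0, 0, 0, 0.1], [-0.72, 0, 0, 0, 0.1]],
])

```text
time_s: 16.78
tcp_pos: [0.5431, 0.0864, 0.0787]
eef_rot: [0.726, 0.688, 0.001, -0.001]
contact_force: [0.7, 7.1, 1.5]
gripper_width: 0.261
```

```bash
python3 -c "
from h import *
loc()"
```

```text
t 16.78 front x -0.0975 lat 0.0004 z 0.0787 | F along -7.13 lat 0.35 z 1.53 | yaw 86.98 pitch(tool x z) 0.18 w 0.261
```

Emit:
move_arm([
  [[-0.2, 0, 0, 0, 0.1], [-0.4, 0, 0, 0, 0.1], [-0.6, 0, 0, 0, 0.1], [-0.8, 0, 0, 0, 0.1], [-1.0, 0, 0, 0, 0.1], [-1.2, 0, 0, 0, 0.1], [-1.4, 0, 0, 0, 0.1], [-1.6, 0, 0, 0, 0.1], [-1.8, 0, 0, 0, 0.1], [-2.0, 0, 0, 0, 0.1], [-2.2, 0, 0, 0, 0.1], [-2.4, 0, 0, 0, 0.1]],
])

```text
time_s: 17.78
tcp_pos: [0.5397, 0.0257, 0.0785]
eef_rot: [0.726, 0.688, 0.001, -0.0]
contact_force: [0.2, 6.8, 1.1]
gripper_width: 0.267
```

```bash
python3 -c "
from h import *
loc()"
```

```text
t 17.78 front x -0.0367 lat 0.0003 z 0.0785 | F along -6.82 lat -0.16 z 1.12 | yaw 86.96 pitch(tool x z) 0.11 w 0.267
```

Emit:
move_arm([
  [[-0.2, 0, 0, 0, 0.1], [-0.4, 0, 0, 0, 0.1], [-0.6, 0, 0, 0, 0.1], [-0.8, 0, 0, 0, 0.1], [-1.0, 0, 0, 0, 0.1], [-1.2, 0, 0, 0, 0.1], [-1.4, 0, 0, 0, 0.1], [-1.6, 0, 0, 0, 0.1], [-1.8, 0, 0, 0, 0.1], [-2.0, 0, 0, 0, 0.1], [-2.2, 0, 0, 0, 0.1], [-2.4, 0, 0, 0, 0.1]],
])

```text
time_s: 18.78
tcp_pos: [0.5363, -0.0341, 0.0785]
eef_rot: [0.726, 0.688, 0.001, -0.001]
contact_force: [1.2, 6.8, 0.8]
gripper_width: 0.268
```

```bash
python3 -c "
from h import *
loc()"
```

```text
t 18.78 front x 0.0233 lat 0.0001 z 0.0785 | F along -6.84 lat 0.85 z 0.81 | yaw 86.97 pitch(tool x z) 0.10 w 0.268
```

Emit:
move_arm([
  [[-0.1, 0, 0, 0, 0.1], [-0.2, 0, 0, 0, 0.1], [-0.3, 0, 0, 0, 0.1], [-0.4, 0, 0, 0, 0.1], [-0.5, 0, 0, 0, 0.1], [-0.6, 0, 0, 0, 0.1], [-0.7, 0, 0, 0, 0.1]],
])

```text
time_s: 19.37
tcp_pos: [0.5351, -0.0519, 0.0782]
eef_rot: [0.726, 0.688, 0.0, -0.001]
contact_force: [0.4, 5.3, -2.1]
gripper_width: 0.266
```

```bash
python3 -c "
from h import *
loc()"
```

```text
t 19.37 front x 0.0411 lat -0.0001 z 0.0782 | F along -5.35 lat 0.12 z -2.14 | yaw 86.96 pitch(tool x z) 0.08 w 0.266
```

Now small steps, 1 mm per row and 4 mm per call, watching the force.

Emit:
move_arm([
  [[-0.04, 0, 0, 0, 0.1], [-0.08, 0, 0, 0, 0.1], [-0.12, 0, 0, 0, 0.1], [-0.16, 0, 0, 0, 0.1], [-0.2, 0, 0, 0, 0.1]],
])

```text
time_s: 19.78
tcp_pos: [0.5347, -0.0573, 0.078]
eef_rot: [0.726, 0.688, 0.0, -0.001]
contact_force: [0.5, 5.2, -1.3]
gripper_width: 0.266
```

Emit:
move_arm([
  [[-0.04, 0, 0, 0, 0.1], [-0.08, 0, 0, 0, 0.1], [-0.12, 0, 0, 0, 0.1], [-0.16, 0, 0, 0, 0.1]],
])

```text
time_s: 20.12
tcp_pos: [0.5345, -0.0612, 0.078]
eef_rot: [0.726, 0.688, 0.0, -0.001]
contact_force: [0.5, 4.9, -0.7]
gripper_width: 0.269
```

```bash
python3 -c "
from h import *
loc()"
```

```text
t 20.12 front x 0.0504 lat -0.0002 z 0.0780 | F along -4.93 lat 0.21 z -0.73 | yaw 86.91 pitch(tool x z) 0.06 w 0.269
```

Emit:
move_arm([
  [[-0.04, 0, 0, 0, 0.1], [-0.08, 0, 0, 0, 0.1], [-0.12, 0, 0, 0, 0.1], [-0.16, 0, 0, 0, 0.1]],
])

```text
time_s: 20.45
tcp_pos: [0.5343, -0.0651, 0.078]
eef_rot: [0.726, 0.688, 0.0, -0.001]
contact_force: [0.7, 6.3, -1.4]
gripper_width: 0.265
```

```bash
python3 -c "
from h import *
loc()"
```

```text
t 20.45 front x 0.0543 lat -0.0002 z 0.0780 | F along -6.32 lat 0.39 z -1.35 | yaw 86.92 pitch(tool x z) 0.06 w 0.265
```

Emit:
move_arm([
  [[-0.04, 0, 0, 0, 0.1], [-0.08, 0, 0, 0, 0.1], [-0.12, 0, 0, 0, 0.1]],
])

```text
time_s: 20.7
tcp_pos: [0.5341, -0.0681, 0.078]
eef_rot: [0.726, 0.688, 0.0, -0.001]
contact_force: [0.3, 6.2, -1.2]
gripper_width: 0.265
```

```bash
python3 -c "
from h import *
loc()"
```

```text
t 20.70 front x 0.0573 lat -0.0003 z 0.0780 | F along -6.25 lat -0.06 z -1.22 | yaw 86.92 pitch(tool x z) 0.06 w 0.265
```

Emit:
move_arm([
  [[-0.04, 0, 0, 0, 0.1], [-0.08, 0, 0, 0, 0.1], [-0.12, 0, 0, 0, 0.1]],
])

```text
time_s: 20.95
tcp_pos: [0.5341, -0.0687, 0.0783]
eef_rot: [0.726, 0.688, 0.001, -0.002]
contact_force: [-0.4, 12.3, 1.0]
gripper_width: 0.266
```

```bash
python3 -c "
from h import *
loc()"
```

```text
t 20.95 front x 0.0579 lat -0.0002 z 0.0783 | F along -12.24 lat -1.01 z 0.97 | yaw 86.97 pitch(tool x z) 0.23 w 0.266
```

Buffer reached (12 N). A little more, toward 15 to 16 N.

Emit:
move_arm([
  [[-0.03, 0, 0, 0, 0.1], [-0.06, 0, 0, 0, 0.1], [-0.06, 0, 0, 0, 0.1]],
])

```text
time_s: 21.2
tcp_pos: [0.5342, -0.0693, 0.0784]
eef_rot: [0.725, 0.688, 0.002, -0.002]
contact_force: [0.7, 12.4, 0.4]
gripper_width: 0.266
```

```bash
python3 -c "
from h import *
loc()"
```

```text
t 21.20 front x 0.0585 lat -0.0001 z 0.0784 | F along -12.38 lat 0.02 z 0.35 | yaw 87.00 pitch(tool x z) 0.28 w 0.266
```

Emit:
move_arm([
  [[-0.03, 0, 0, 0, 0.1], [-0.06, 0, 0, 0, 0.1], [-0.09, 0, 0, 0, 0.1], [-0.12, 0, 0, 0, 0.1], [-0.12, 0, 0, 0, 0.1]],
])

```text
time_s: 21.62
tcp_pos: [0.5343, -0.0712, 0.0786]
eef_rot: [0.725, 0.689, 0.002, -0.002]
contact_force: [0.9, 14.8, 2.3]
gripper_width: 0.272
```

```bash
python3 -c "
from h import *
loc()"
```

```text
t 21.62 front x 0.0604 lat 0.0001 z 0.0786 | F along -14.87 lat 0.08 z 2.27 | yaw 87.03 pitch(tool x z) 0.36 w 0.272
```

Emit:
move_arm([
  [[-0.03, 0, 0, 0, 0.1], [-0.06, 0, 0, 0, 0.1], [-0.06, 0, 0, 0, 0.1], [-0.06, 0, 0, 0, 0.1], [-0.06, 0, 0, 0, 0.1]],
])

```text
time_s: 22.03
tcp_pos: [0.5342, -0.0721, 0.0787]
eef_rot: [0.725, 0.689, 0.003, -0.002]
contact_force: [0.2, 16.4, 1.4]
gripper_width: 0.265
```

```bash
python3 -c "
from h import *
loc()"
```

```text
t 22.03 front x 0.0613 lat 0.0001 z 0.0787 | F along -16.35 lat -0.68 z 1.43 | yaw 87.05 pitch(tool x z) 0.39 w 0.265
```

Pressed home at about 16 N for over 0.4 s. I'll draw back slowly at first, about 0.4 mm per row.

Emit:
move_arm([
  [[0.015, 0, 0, 0, 0.1], [0.03, 0, 0, 0, 0.1], [0.045, 0, 0, 0, 0.1], [0.06, 0, 0, 0, 0.1], [0.075, 0, 0, 0, 0.1], [0.09, 0, 0, 0, 0.1], [0.105, 0, 0, 0, 0.1], [0.12, 0, 0, 0, 0.1], [0.135, 0, 0, 0, 0.1], [0.15, 0, 0, 0, 0.1], [0.165, 0, 0, 0, 0.1], [0.18, 0, 0, 0, 0.1]],
])

```text
time_s: 23.03
tcp_pos: [0.5341, -0.072, 0.0781]
eef_rot: [0.726, 0.688, 0.0, -0.001]
contact_force: [1.2, 5.8, -2.0]
gripper_width: 0.268
```

Emit:
move_arm([
  [[0.015, 0, 0, 0, 0.1], [0.03, 0, 0, 0, 0.1], [0.045, 0, 0, 0, 0.1], [0.06, 0, 0, 0, 0.1], [0.075, 0, 0, 0, 0.1], [0.09, 0, 0, 0, 0.1], [0.105, 0, 0, 0, 0.1], [0.12, 0, 0, 0, 0.1], [0.135, 0, 0, 0, 0.1], [0.15, 0, 0, 0, 0.1], [0.165, 0, 0, 0, 0.1], [0.18, 0, 0, 0, 0.1]],
])

```text
time_s: 24.03
tcp_pos: [0.5343, -0.0696, 0.0781]
eef_rot: [0.726, 0.687, -0.001, 0.0]
contact_force: [-0.8, -1.7, -4.3]
gripper_width: 0.27
```

```bash
python3 -c "
from h import *
loc()"
```

```text
t 24.03 front x 0.0588 lat 0.0001 z 0.0781 | F along 1.69 lat -0.69 z -4.29 | yaw 86.85 pitch(tool x z) -0.06 w 0.270
```

Emit:
move_arm([
  [[0.03, 0, 0, 0, 0.1], [0.06, 0, 0, 0, 0.1], [0.1, 0, 0, 0, 0.1], [0.15, 0, 0, 0, 0.1], [0.22, 0, 0, 0, 0.1], [0.32, 0, 0, 0, 0.1], [0.45, 0, 0, 0, 0.1], [0.6, 0, 0, 0, 0.1], [0.8, 0, 0, 0, 0.1], [1.0, 0, 0, 0, 0.1], [1.2, 0, 0, 0, 0.1], [1.4, 0, 0, 0, 0.1]],
])

```text
time_s: 25.03
tcp_pos: [0.5368, -0.0316, 0.0786]
eef_rot: [0.725, 0.688, 0.001, -0.0]
contact_force: [0.6, 0.2, -3.2]
gripper_width: 0.266
```

```bash
python3 -c "
from h import *
loc()"
```

```text
t 25.03 front x 0.0207 lat 0.0005 z 0.0786 | F along -0.25 lat 0.56 z -3.24 | yaw 86.99 pitch(tool x z) 0.10 w 0.266
```

Emit:
move_arm([
  [[0.4, 0, 0, 0, 0.1], [1.2, 0, 0, 0, 0.1], [2.2, 0, 0, 0, 0.1], [3.2, 0, 0, 0, 0.1], [4.2, 0, 0, 0, 0.1], [5.2, 0, 0, 0, 0.1], [6.2, 0, 0, 0, 0.1], [7.2, 0, 0, 0, 0.1], [8.2, 0, 0, 0, 0.1], [9.2, 0, 0, 0, 0.1], [10.1, 0, 0, 0, 0.1], [10.6, 0, 0, 0, 0.1]],
])

```text
time_s: 26.03
tcp_pos: [0.5502, 0.236, 0.0791]
eef_rot: [0.724, 0.689, 0.002, -0.001]
contact_force: [-1.2, 0.8, -1.7]
gripper_width: 0.271
```

Emit:
move_arm([
  [[0.1, 0, 0, 0, 0.1], [0.1, 0, 0, 0, 0.1], [0.1, 0, 0.4, 0, 0.1], [0.1, 0, 0.8, 0, 0.1], [0.1, 0, 1.2, 0, 0.1], [0.1, 0, 1.5, 0, 0.1], [0.1, 0, 1.65, 0, 0.1], [0.1, 0, 1.7, 0, 0.1], [0.1, 0, 1.7, 0, 0.1]],
])

```text
time_s: 26.78
tcp_pos: [0.5508, 0.233, 0.0352]
eef_rot: [0.726, 0.688, -0.0, -0.0]
contact_force: [-0.9, 0.2, -2.4]
gripper_width: 0.267
```

```bash
python3 -c "
from h import *
loc();need()
f=lambda x,s:cv2.resize(x,None,fx=s,fy=s,interpolation=cv2.INTER_CUBIC)
snap('side','side5');i=cv2.imread('pics/side5.png');cv2.imwrite('pics/c8.png',f(i[210:330,180:400],3.6))"
```

```text
t 26.78 front x -0.2443 lat 0.0001 z 0.0352 | F along -0.19 lat -0.93 z -2.36 | yaw 86.89 pitch(tool x z) -0.02 w 0.267
t 26.78 tcp [0.5508 0.233  0.0352] yaw 86.89 tilt 0.05 F [-0.9  0.2 -2.4] w 0.267
```

View pics/c8.png

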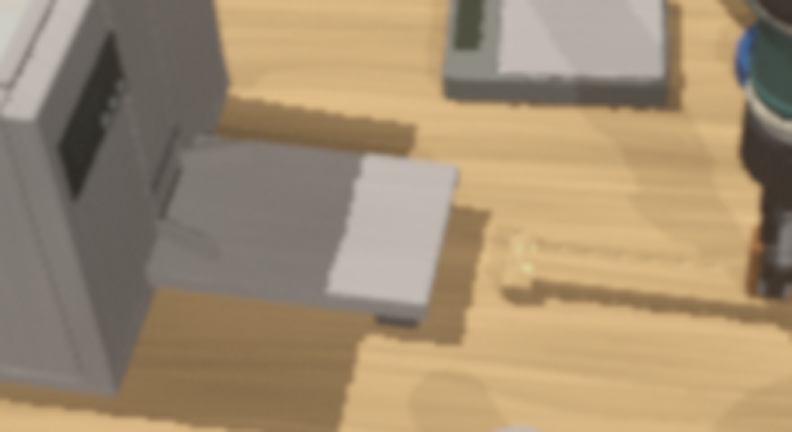

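The shelf is empty, the slot at (170,165) looks shut, and the pusher with its head at (520,265) lies just over the clear bench. Set it down and release.

Emit:
move_arm([
  [[0, 0, 0.04, 0, 0.1], [0, 0, 0.08, 0, 0.1], [0, 0, 0.12, 0, 0.1], [0, 0, 0.14, 0, 0.1], [0, 0, 0.14, 0, 0.1], [0, 0, 0.14, 0, 0.3], [0, 0, 0.14, 0, 0.5], [0, 0, 0.14, 0, 0.7], [0, 0, 0.14, 0, 0.7], [0, 0, 0.14, 0, 0.7], [0, 0, 0.14, 0, 0.7]],
])

```text
time_s: 27.75
tcp_pos: [0.551, 0.2333, 0.0323]
eef_rot: [0.726, 0.688, 0.0, 0.0]
contact_force: [-0.6, -0.9, 0.3]
gripper_width: 0.698
```

Emit:
move_arm([
  [[0, 0, -0.3, 0, 0.7], [0, 0, -0.8, 0, 0.7], [0, 0, -1.6, 0, 0.7], [0, 0, -2.6, 0, 0.7], [0, 0, -3.6, 0, 0.7], [0, 0, -4.8, 0, 0.7], [0, 0, -6.0, 0, 0.7], [0, 0, -7.2, 0, 0.7], [0, 0, -8.0, 0, 0.7], [0, 0, -8.0, 0, 0.7]],
])

```text
time_s: 28.58
tcp_pos: [0.5531, 0.2351, 0.2387]
eef_rot: [0.726, 0.688, 0.004, 0.002]
contact_force: [0.3, 0.8, -0.4]
gripper_width: 0.699
```

```bash
python3 -c "
from h import *
loc()
snap('top','top6');snap('side','side6');i=cv2.imread('pics/side6.png');j=cv2.imread('pics/top6.png')
f=lambda x,s:cv2.resize(x,None,fx=s,fy=s,interpolation=cv2.INTER_CUBIC)
cv2.imwrite('pics/c9.png',np.vstack([f(i[215:325,200:460],3),f(j[170:260,200:460],3)]))"
```

```text
t 28.58 front x -0.2464 lat 0.0023 z 0.2387 | F along -0.84 lat 0.24 z -0.40 | yaw 86.92 pitch(tool x z) 0.22 w 0.699
```

View pics/c9.png

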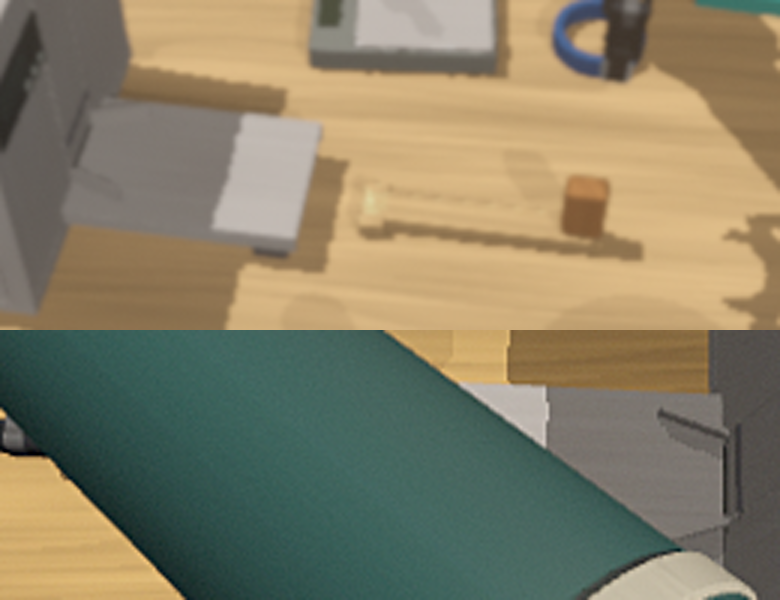

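The pusher lies flat and released (head (370,205), grip (585,205)), the shelf is empty and the gripper is clear above. I'll compare the slot's pixels with the start picture to check the flap, then hand in.

```bash
python3 -c "
from h import *
for a,b,w in(('side0','side6',(235,285,215,235)),('top0','top6',(200,235,436,450))):
    A,B=[cv2.imread(f'pics/{n}.png')[w[0]:w[1],w[2]:w[3]].astype(int) for n in(a,b)]
    d=abs(A-B).max(2); print(a,d.max(),d.mean().round(2))
s=state();print(s['dq'].round(3).max())
order.close_job()"
```

```text
side0 8 5.68
top0 34 22.73
0.037
the job is handed in; nothing more can be done
```

I loaded the tray and handed the job in; the handover gives no verdict. I set the long tray on the feed shelf in line with the slot and pushed it through the flap with the wooden pusher. The buffer took the load with the pusher's front about 58–61 mm inside the slot. I pressed it home at about 16 N by the wrist force; the highest reading was 16.4 N. Then I drew back slowly, pulled the pusher out and laid it on the bench, finishing at about 29 s.

**Final views:**
- The pusher lies flat and free, with its head about 45 mm clear of the shelf edge. The shelf is empty and the gripper stands well above everything.
- In the side view the slot matches the start picture (largest difference 8 grey levels), which fits a shut flap.

**What disagreed or stayed unchecked:**
- The same comparison in the top view differed by about 23 levels on average. I put that down to the arm's changed shadow but did not check it.
- The switch and the tray inside cannot be seen. That the tray is home rests on the force jump at the buffer and the slow draw-back.
- I did not measure the bystanders again. I felt no contact and saw nothing moved in the crops I viewed.
- A joint was still moving at up to 0.037 rad/s when I handed in, with the gripper well clear.

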